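# Put the mixed-up lids back on their own boxes

### The job

The lids of these four biscuit-fired boxes (round, square, oval and rectangular) were left on the wrong boxes after sanding, and they must go to the glaze firing as pairs. Put every lid on the box it was made for, dropped fully home in the mouth so that it lies level on the rim, using the bare plywood bat as the free place to set a lid down meanwhile. Leave the boxes standing about where they are.

Things in the scene. Friction and masses are not known exactly. Their poses are not given: they have to be found in the camera images.
- round_box: The round box: open, unglazed buff stoneware, round, 92 mm across, standing loose on the bench, about 0.75 kg. Origin at the centre of its foot, z up, x and y along its sides. Level rim 58 mm above the origin; wall 7 mm thick, so the mouth is 14 mm smaller each way than the outside.
- round_lid: Lid of the round box, same outline, 0.16 kg. Origin: centre of the plate's flat underside, z up; it stands at 58 mm seated on its box's rim, 67 at the start perched on a wrong box, 23 on the bat. Flange below: 9 mm deep, 2 mm clear of the mouth all round, bottom tapered 3.5 mm more; fits at any turn. Round knob, 26 mm across, 9 to 35 mm above the origin.
- square_box: The square box: open, unglazed buff stoneware, square, 88 x 88 mm with rounded corners (radius 14 mm), standing loose on the bench, about 0.75 kg. Origin at the centre of its foot, z up, x and y along its sides. Level rim 58 mm above the origin; wall 7 mm thick, so the mouth is 14 mm smaller each way than the outside.
- square_lid: Lid of the square box, same outline, 0.16 kg. Origin: centre of the plate's flat underside, z up; it stands at 58 mm seated on its box's rim, 67 at the start perched on a wrong box, 23 on the bat. Flange below: 9 mm deep, 2 mm clear of the mouth all round, bottom tapered 3.5 mm more; fits at any quarter turn. Bar grip 40 mm along x, 14 mm thick along y, 9 to 35 mm above the origin.
- oval_box: The oval box: open, unglazed buff stoneware, long with half-round ends, 118 mm (x) x 68 mm (y), standing loose on the bench, about 0.75 kg. Origin at the centre of its foot, z up, x and y along its sides. Level rim 58 mm above the origin; wall 7 mm thick, so the mouth is 14 mm smaller each way than the outside.
- oval_lid: Lid of the oval box, same outline, 0.16 kg. Origin: centre of the plate's flat underside, z up; it stands at 58 mm seated on its box's rim, 67 at the start perched on a wrong box, 23 on the bat. Flange below: 9 mm deep, 2 mm clear of the mouth all round, bottom tapered 3.5 mm more; fits either way round. Bar grip 40 mm along x, 14 mm thick along y, 9 to 35 mm above the origin.
- oblong_box: The oblong box: open, unglazed buff stoneware, rectangular, 116 mm (x) x 66 mm (y) with small corner radii (10 mm), standing loose on the bench, about 0.75 kg. Origin at the centre of its foot, z up, x and y along its sides. Level rim 58 mm above the origin; wall 7 mm thick, so the mouth is 14 mm smaller each way than the outside.
- oblong_lid: Lid of the oblong box, same outline, 0.16 kg. Origin: centre of the plate's flat underside, z up; it stands at 58 mm seated on its box's rim, 67 at the start perched on a wrong box, 23 on the bat. Flange below: 9 mm deep, 2 mm clear of the mouth all round, bottom tapered 3.5 mm more; fits either way round. Bar grip 40 mm along x, 14 mm thick along y, 9 to 35 mm above the origin.
- bat: A bare round plywood bat (working board), 140 mm across, 14 mm thick, fixed to the bench; origin at the centre of its underside. Nothing stands on it at the start: the free place to set a lid down meanwhile.
Not all that is in view belongs to the job. What is shaped like the square_lid but turquoise is not meant.

How it is judged:
At the end, for the whole second after the job is handed in: Each lid sits on its own box: centres within 6 mm, underside of the plate within 3 mm of the rim, lid and box level within 0.05 rad, the boxes standing on the bench, all at rest (horizontal distance between round_lid and round_box below 0.006 m and z of round_lid in the frame of round_box between 0.055 and 0.061 m and angle between each of round_lid, round_box, square_lid, square_box, oval_lid, oval_box, oblong_lid, oblong_box's own z axis and vertical below 0.05 rad and linear speed of each of round_lid, square_lid, oval_lid, oblong_lid below 0.02 m/s and height (world z) of round_box between -0.005 and 0.005 m and horizontal distance between square_lid and square_box below 0.006 m and z of square_lid in the frame of square_box between 0.055 and 0.061 m and height (world z) of square_box between -0.005 and 0.005 m and horizontal distance between oval_lid and oval_box below 0.006 m and z of oval_lid in the frame of oval_box between 0.055 and 0.061 m and height (world z) of oval_box between -0.005 and 0.005 m and horizontal distance between oblong_lid and oblong_box below 0.006 m and z of oblong_lid in the frame of oblong_box between 0.055 and 0.061 m and height (world z) of oblong_box between -0.005 and 0.005 m); the robot touches nothing.
It fails at once if the round box is shoved more than 30 mm from where it stood (distance of round_box from where it was at the start of the episode above 0.03 m).
It fails at once if the square box is shoved more than 30 mm from where it stood (distance of square_box from where it was at the start of the episode above 0.03 m).
It fails at once if the oval box is shoved more than 30 mm from where it stood (distance of oval_box from where it was at the start of the episode above 0.03 m).
It fails at once if the oblong box is shoved more than 30 mm from where it stood (distance of oblong_box from where it was at the start of the episode above 0.03 m).
It also fails if it takes over 152 s, if anything falls off the work surface, if the arm or the gripper's body presses on something with over 40 N, if the wrist force passes 120 N, or if a joint passes its speed limit or range.

### The arm

A 7-joint arm with a two-finger parallel gripper is mounted at the origin on the work surface; the furniture and walls round the work are solid. World frame = base frame: x ahead of the robot, y to its left, z up, the work surface at z = 0. Lengths are in m, angles in rad, forces in N, time in s.
With the tool pointing down it reaches from about 0.4 to 0.85 m from the base axis. Payload 10.4 kg.
Tool frame: the origin (TCP) lies midway between the tips of the shut fingers; the grasp point (between the pads) lies 19 mm behind it; z points along the fingers, y is the line along which they close (so a half turn about z gives the same grasp; the last joint's range is limited). The gripper opens to 85 mm and grips with 20 to 120 N. Pads are 22 mm wide; open, the fingers measure 114 mm over their backs; the gripper's body (76 mm by 85 mm) begins 54 mm behind the grasp point. The pads swing forward as they close: fully open they stand 13 mm farther back than shut.
Start: joints at [1.262, 0.332, -0.065, 1.46, 0.022, 1.35, -0.088], TCP at [0.176, -0.6, 0.231] pointing down, gripper open.
Joint ranges: [-2.6, 2.6], [-0.5, 2.12], [-1.47, 1.34], [0.16, 2.42], [-1.27, 4.41], [0.06, 2.06], [-2.6, 2.6]. Speed limits (rad/s): [2.22, 2.22, 2.79, 2.79, 3.14, 3.14, 3.14].

### API

Orientations are given as [roll, pitch, yaw] about the fixed x, y, z axes, in that order (R = Rz(yaw) Ry(pitch) Rx(roll)).
In Python, from station import bot, get_image, job_done gives the robot as it stands. The module is installed in compiled form; this text tells all that it offers.
- The arm moves only by the tool arm_command, never from a script. Its argument "series" is one flat list of numbers, 5 for each row, row after row: the closure, from 0 (fully open) to 1 (shut), then the shift along the tool's x, y, z as a fraction of full scale, then the turn about the tool's z as a fraction of full scale. A call has 1 to 10 rows; each row is the pose to reach, as a shift and turn from the pose commanded when the call began, along the tool's axes at that moment, turning the shorter way round; what a row does not reach only later rows make up. Full scale, the value 1, is 0.4 m for a shift and pi rad for a turn. A row lasts 1/8 s, in which the tool goes at most 62.5 mm and 10.7 degrees, less where a joint would pass 70% of its speed; a pose out of reach is approached as far as the arm can. A call with a number of a shift or a turn outside -1 to 1 is refused whole. A call with a gripper value outside its range is refused whole. The fingers move at their own pace and stop on an object; "newtons" is the grip in N (left out, the last holds). Time passes only in rows, so rows that repeat a pose let the fingers close. It gives the time, the measured TCP pose, the force, the opening and the grip force at its end, in the units of the state.
- bot.read_state(): the state, without advancing time (a new reading comes with each control period).
- get_image(name): name is "side" or "top"; returns a dict with "pixels" (420x560x3 uint8, red, green, blue), "fx", "fy", "cx", "cy" (pixels), "R" (3x3) and "t" (3): a world point X has camera coordinates R X + t. Camera axes: x right, y down, z forward; pixel columns grow to the right and rows downward; lengths in m; the calibration is good to about 2 mm. A picture is of the moment at which its call begins. There is no depth.
- job_done(): hands the job in; it is judged then, once.
The state is a dict: "time_s": time; "joints": joint angles; "dq": joint speeds; "effort": joint torques, N m; "ee_pos": TCP position; "eef_rot": TCP orientation; "contact_force": force on the tool from outside, world axes, zero at the start; "moment": the same for the moment, N m; "gripper_width": opening from 0.0 (shut) to 1.0 (fully open); "grasp_force": force on a finger pad.
Only numpy, scipy, OpenCV 4.12 (cv2) and the standard library are available. Lean on these libraries where they do the work, as an engineer would, in place of code of your own. Each camera call takes 0.05 s, during which the arm holds its last target. There are 200 camera calls.

## Working session

There is one attempt and no reset: what is moved stays moved. The work goes in short steps, Python scripts to look and compute and a tool call to move; the robot and the scene stay as the last step left them, time stands still between calls to the robot, and variables do not carry over. Pictures are saved under pics/ and viewed, at most 14 in all, crops included, and the job is handed in when it is done.

Besides the shell and the picture viewer there is one more tool, called after "Emit:" by a JSON object that holds its "fn" and its "kwargs". arm_command: Moves the arm, as the interface text tells. Its arguments: {"type":"object","properties":{"series":{"type":"array","items":{"type":"number","minimum":-1,"maximum":1}},"newtons":{"type":"number"}},"required":["series"]}

```bash
mkdir -p pics
python3 - <<'E'
from station import bot,get_image
import cv2
s=bot.read_state();print({k:s[k] for k in('time_s','ee_pos','eef_rot','gripper_width')})
for n in('top','side'):
    i=get_image(n);cv2.imwrite(f'pics/{n}0.png',i['pixels'][:,:,::-1]);print(n,i['fx'],i['cx'],i['cy'],i['R'],i['t'])
E
```

```text
{'time_s': 0.0, 'ee_pos': array([ 0.17609182, -0.59929373,  0.23052503]), 'eef_rot': array([-3.14018633e+00,  8.11452901e-05,  2.85827013e-01]), 'gripper_width': 0.9990487595332905}
top 495.08444665670436 268.5973795761406 203.45924630947147 [[ 0.00682898 -0.99997501 -0.00182977]
 [-0.99674345 -0.00665986 -0.08036257]
 [ 0.08034838  0.00237261 -0.99676402]] [-0.00429109  0.35581704  1.27268238]
side 514.5018377732366 283.45950945387295 216.63792939124113 [[ 0.88569281 -0.4641329   0.01135342]
 [-0.17373981 -0.35402232 -0.91895738]
 [ 0.43053772  0.81194141 -0.39419339]] [-0.29888076  0.11602165  1.17228343]
```

View pics/top0.png

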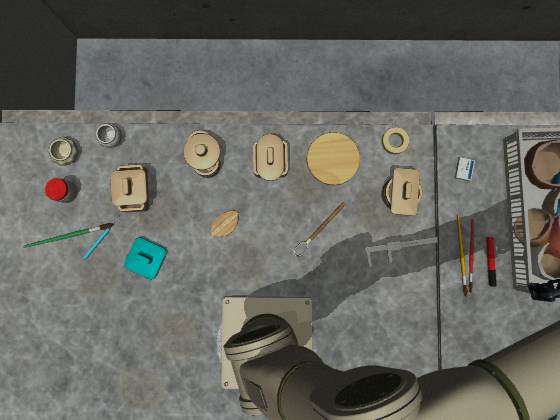

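View pics/side0.png

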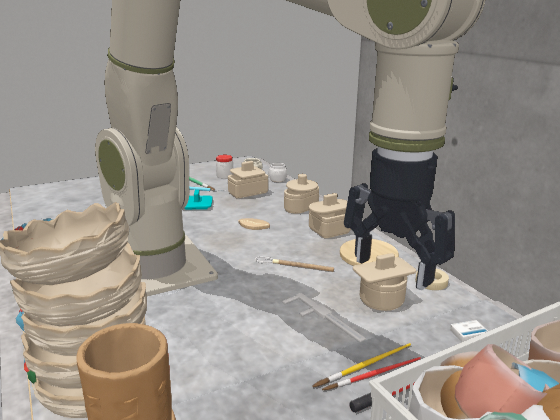

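Run:
```python
import cv2,numpy as np
t=cv2.imread('pics/top0.png')
c=[cv2.resize(t[y-38:y+37,x-50:x+50],(400,300),interpolation=cv2.INTER_CUBIC) for x,y in((128,187),(202,155),(270,157),(404,191))]
cv2.imwrite('pics/crop.png',np.vstack([np.hstack(c[:2]),np.hstack(c[2:])]))
```

```text
(no output)
```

View pics/crop.png

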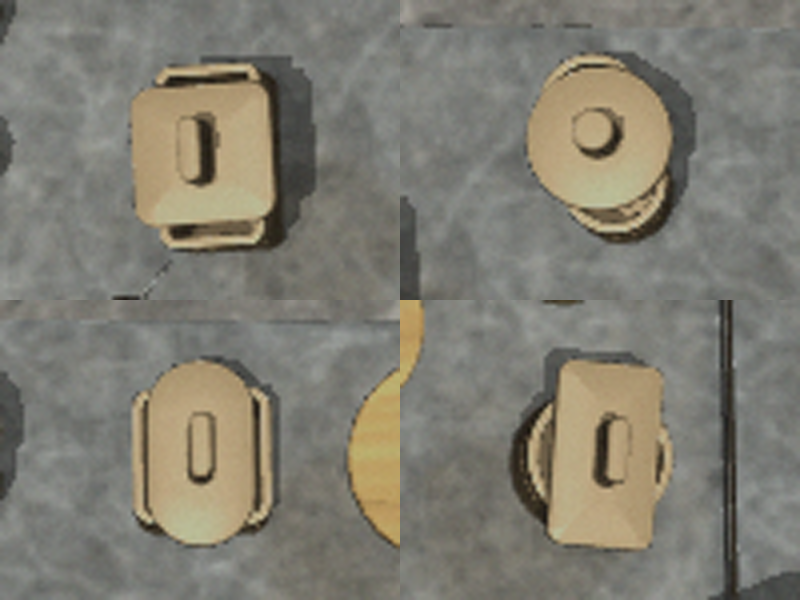

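```bash
cat > h.py <<'E'
import cv2,numpy as np
from station import bot,get_image
def ray(i,uv,z):
    uv=np.atleast_2d(np.asarray(uv,float)); R,t=np.array(i['R']),np.array(i['t'])
    d=np.c_[(uv[:,0]-i['cx'])/i['fx'],(uv[:,1]-i['cy'])/i['fy'],np.ones(len(uv))]@R
    c=-R.T@t
    return (c+d*((z-c[2])/d[:,2])[:,None])[:,:2]
def proj(i,X):
    p=np.array(i['R'])@X+np.array(i['t']);return i['fx']*p[0]/p[2]+i['cx'],i['fy']*p[1]/p[2]+i['cy']
S=6
def buff(i,x0,y0,x1,y1,v=150):
    a=cv2.resize(i['pixels'][y0:y1,x0:x1],None,fx=S,fy=S,interpolation=cv2.INTER_CUBIC).astype(int)
    return (((a[...,0]-a[...,2])>30)&(a[...,0]>v)).astype(np.uint8)
def outline(i,seed,z,r=34,v=150,k=7,opened=True):
    x0,y0=seed[0]-r,seed[1]-r
    m=buff(i,x0,y0,x0+2*r,y0+2*r,v)
    if opened: m=cv2.morphologyEx(m,cv2.MORPH_CLOSE,np.ones((S*2,S*2))); m=cv2.morphologyEx(m,cv2.MORPH_OPEN,cv2.getStructuringElement(2,(k*S,k*S)))
    cs,_=cv2.findContours(m,0,2); c=max(cs,key=cv2.contourArea).reshape(-1,2)
    return ray(i,(c+.5)/S-.5+[x0,y0],z)
def rect(P):
    (c,wh,a)=cv2.minAreaRect((P*1000).astype(np.float32)); 
    if wh[0]<wh[1]: wh=wh[::-1];a+=90
    return np.round(c,1),np.round(wh,1),round((a+90)%180-90,1)
E
python3 - <<'E'
from h import *
i=get_image('top')
for n,s in dict(sq=(128,187),rd=(202,153),ov=(270,157),ob=(404,191)).items():
  for v in(140,165,185):
    P=outline(i,s,.071,v=v);print(n,v,*rect(P),'circ',cv2.minEnclosingCircle((P*1000).astype(np.float32)))
print(ray(i,[[333,158]],.014))
a=i['pixels'];print(a[187,112:148,0],a[187,112:148,2])
E
```

```text
sq 140 [388.9 348. ] [88.  86.8] 3.9 circ ((389.6539306640625, 348.40447998046875), 55.2712516784668)
sq 165 [389. 348.] [85.3 84.9] -85.9 circ ((389.3639831542969, 347.9744567871094), 54.16836929321289)
sq 185 [382.5 340.4] [69.9 68.9] -84.6 circ ((383.10931396484375, 341.1705322265625), 44.80406951904297)
rd 140 [482.7 167.1] [101.3  90.3] -6.5 circ ((481.22967529296875, 160.44271850585938), 56.261959075927734)
rd 165 [483.2 166.3] [94.3 87.7] -21.2 circ ((483.3651428222656, 163.20022583007812), 52.42427062988281)
rd 185 [460.5 162.8] [74.2 42.2] -74.8 circ ((463.51690673828125, 163.5931396484375), 37.14406204223633)
ov 140 [4.68e+02 2.00e-01] [115.3  75.4] 1.7 circ ((468.1559143066406, -3.488840341567993), 57.7788200378418)
ov 165 [467.7  -4.1] [112.8  65.6] -1.3 circ ((467.6535339355469, -4.531601905822754), 56.49871063232422)
ov 185 [431.2  -1.1] [51.1 37.7] 76.9 circ ((433.6795959472656, -1.7437067031860352), 26.05284309387207)
ob 140 [ 383.4 -344.6] [115.4  71.4] -3.7 circ ((383.52618408203125, -341.5174255371094), 62.00850296020508)
ob 165 [ 383.3 -344. ] [113.1  68.3] -4.4 circ ((383.501953125, -340.9040222167969), 60.75800704956055)
ob 185 [ 377.3 -329.7] [96.7 43. ] -0.8 circ ((377.1374206542969, -330.6590881347656), 49.44738006591797)
[[ 0.47642974 -0.16973517]]
[173 175 177 177 176 176 183 181 185 186 149 176 187 188 184 155  56  45
  40  89 183 186 186 189 186 185 185 185 189 191 187 187 185 174  65  42] [111 115 118 117 119 116 122 123 124 126  95 118 127 127 131 100  33  30
  26  59 126 128 128 132 128 135 132 132 136 137 133 129 129 120  45  27]
```

```bash
cat >> h.py <<'E'
def plan(start,*wps):
    # start (x,y,z,yawdeg) ; prints tool fractions from start
    s=start; a=np.radians(s[3])
    for w in wps:
        d=np.array(w[:3])-s[:3]
        print(w,'->',np.round(np.array([d[0]*np.cos(a)+d[1]*np.sin(a), d[0]*np.sin(a)-d[1]*np.cos(a), -d[2]])/.4,4), round(-((w[3]-s[3]+180)%360-180)/180,4))
def now():
    s=bot.read_state(); return (*s['ee_pos'],np.degrees(s['eef_rot'][2]))
E
python3 - <<'E'
from h import *
plan(now(),(.32,-.30,.23,0))
plan((.32,-.30,.23,0),(.468,-.0045,.16,-1))
plan((.468,-.0045,.16,-1),(.468,-.0045,.08,-1))
E
```

```text
(0.32, -0.3, 0.23, 0) -> [ 0.5561 -0.6167  0.0017] 0.091
(0.468, -0.0045, 0.16, -1) -> [ 0.37   -0.7387  0.175 ] 0.0056
(0.468, -0.0045, 0.08, -1) -> [ 0.  -0.   0.2] 0.0
```

Emit:
{"fn": "arm_command", "kwargs": {"series": [0,0.556,-0.617,0,0.091,0,0.556,-0.617,0,0.091,0,0.556,-0.617,0,0.091,0,0.556,-0.617,0,0.091,0,0.556,-0.617,0,0.091,0,0.556,-0.617,0,0.091,0,0.556,-0.617,0,0.091,0,0.556,-0.617,0,0.091,0,0.556,-0.617,0,0.091], "newtons": 40}}

```text
time_s: 1.27
ee_pos: [0.3193, -0.3012, 0.2311]
eef_rot: [-3.141, 0.0, -0.002]
contact_force: [-0.1, -0.1, 0.7]
gripper_width: 1.0
grasp_force: 0.0
```

Emit:
{"fn": "arm_command", "kwargs": {"series": [0,0.37,-0.739,0.175,0.006,0,0.37,-0.739,0.175,0.006,0,0.37,-0.739,0.175,0.006,0,0.37,-0.739,0.175,0.006,0,0.37,-0.739,0.175,0.006,0,0.37,-0.739,0.175,0.006,0,0.37,-0.739,0.175,0.006,0,0.37,-0.739,0.175,0.006,0,0.37,-0.739,0.175,0.006]}}

```text
time_s: 2.4
ee_pos: [0.4679, -0.0061, 0.1615]
eef_rot: [3.141, -0.0, -0.021]
contact_force: [0.2, 0.2, -0.5]
gripper_width: 1.0
grasp_force: 0.0
```

Emit:
{"fn": "arm_command", "kwargs": {"series": [0,0,0,0.1,0,0,0,0,0.2,0,0,0,0,0.2,0,0,0,0,0.2,0,1,0,0,0.2,0,1,0,0,0.2,0,1,0,0,0.2,0,1,0,0,0.2,0,1,0,0,0.2,0,1,0,0,0.2,0]}}

```text
time_s: 3.65
ee_pos: [0.4682, -0.0046, 0.0816]
eef_rot: [3.141, -0.0, -0.019]
contact_force: [-1.9, -0.4, 5.5]
gripper_width: 0.146
grasp_force: 41.6
```

Run:
```python
from h import *
s=bot.read_state();print(now(),s['gripper_width'],s['grasp_force'],s['contact_force'])
plan(now(),(*now()[:2],.17,now()[3]))
plan((.468,-.006,.17,-1.2),(.476,-.17,.12,-1.2))
i=get_image('side');cv2.imwrite('pics/s1.png',cv2.resize(i['pixels'][120:330,180:460,::-1],None,fx=2,fy=2))
```

```text
(np.float64(0.46822650083091555), np.float64(-0.00459426215266107), np.float64(0.08155085026722331), np.float64(-1.0873969060316147)) 0.1458574058505722 41.647177934646606 [-1.88082952 -0.38647773  5.53432115]
(np.float64(0.46822650083091555), np.float64(-0.00459426215266107), 0.17, np.float64(-1.0873969060316147)) -> [ 0.     -0.     -0.2211] -0.0
(0.476, -0.17, 0.12, -1.2) -> [0.0286 0.4095 0.125 ] -0.0
```

View pics/s1.png

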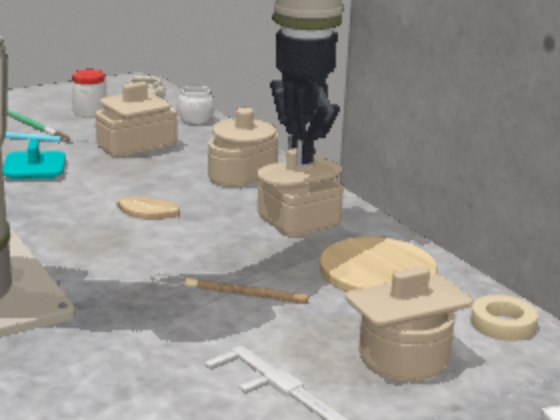

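Emit:
{"fn": "arm_command", "kwargs": {"series": [1,0,0,-0.05,0,1,0,0,-0.12,0,1,0,0,-0.2,0,1,0,0,-0.2,0]}}

```text
time_s: 4.2
ee_pos: [0.4692, -0.0046, 0.163]
eef_rot: [3.141, -0.003, -0.019]
contact_force: [-0.4, -0.3, -1.2]
gripper_width: 0.148
grasp_force: 41.0
```

Emit:
{"fn": "arm_command", "kwargs": {"series": [1,0.01,0.1,0,0,1,0.02,0.25,0,0,1,0.02,0.41,0,0,1,0.02,0.41,0,0,1,0.02,0.41,0,0,1,0.02,0.41,0.125,0,1,0.02,0.41,0.2,0,1,0.02,0.41,0.24,0,1,0.02,0.41,0.24,0,1,0.02,0.41,0.24,0]}}

```text
time_s: 5.45
ee_pos: [0.4739, -0.1685, 0.0665]
eef_rot: [3.141, -0.002, -0.018]
contact_force: [-0.1, -0.1, -1.3]
gripper_width: 0.146
grasp_force: 40.9
```

Run:
```python
from h import *
s=bot.read_state();print(now(),s['gripper_width'],s['grasp_force'],s['contact_force'])
plan(now(),(*now()[:2],.0385,now()[3]))
i=get_image('top');cv2.imwrite('pics/t2.png',cv2.resize(i['pixels'][90:290,220:420,::-1],None,fx=3,fy=3))
```

```text
(np.float64(0.47385265377512553), np.float64(-0.1685246257822079), np.float64(0.06647255553270433), np.float64(-1.0498737319158766)) 0.14612954873150152 40.913976430892944 [-0.12493783 -0.0940236  -1.29856521]
(np.float64(0.47385265377512553), np.float64(-0.1685246257822079), 0.0385, np.float64(-1.0498737319158766)) -> [ 0.     -0.      0.0699] -0.0
```

View pics/t2.png

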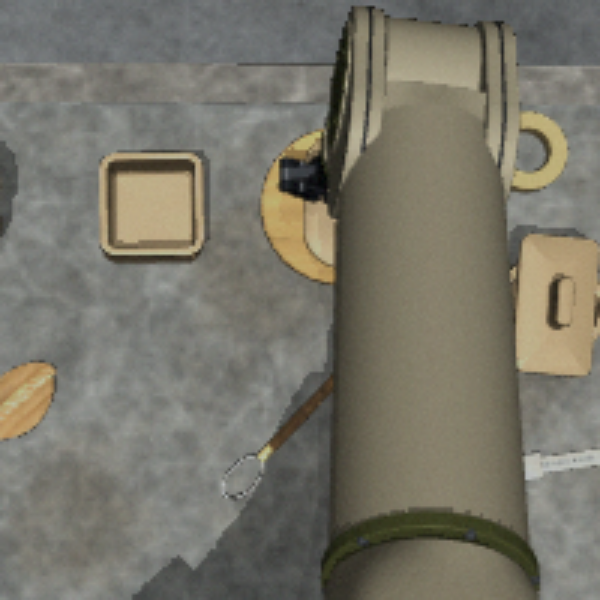

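Emit:
{"fn": "arm_command", "kwargs": {"series": [1,0,0,0.035,0,1,0,0,0.06,0,1,0,0,0.07,0,1,0,0,0.07,0,0.4,0,0,0.07,0,0.4,0,0,0.07,0,0.4,0,0,0.07,0,0.4,0,0,-0.1,0,0.4,0,0,-0.3,0,0.4,0,0,-0.3,0]}}

```text
time_s: 6.75
ee_pos: [0.4745, -0.169, 0.1892]
eef_rot: [3.139, -0.005, -0.019]
contact_force: [0.6, -0.7, -0.4]
gripper_width: 0.601
grasp_force: 0.0
```

Run:
```python
from h import *
i=get_image('top')
# square box rim at z=.058
P=outline(i,(270,157),.058,v=140,opened=False)
print('sqbox',*rect(P))
for v in(140,165): print('sqlid',*rect(outline(i,(128,187),.071,v=v)))
n=now();print(n)
plan(n,(.43,.10,.20,0))
plan((.43,.10,.20,0),(.389,.348,.16,4))
```

```text
sqbox [469.5  -4.7] [88.1 86.5] -89.6
sqlid [389. 348.] [88.  86.7] 4.2
sqlid [389.  347.9] [85.  84.9] -85.9
(np.float64(0.475051490885048), np.float64(-0.16921925285535203), np.float64(0.1906314747381461), np.float64(-1.0800132407812557))
(0.43, 0.1, 0.2, 0) -> [-0.1253 -0.6708 -0.0234] -0.006
(0.389, 0.348, 0.16, 4) -> [-0.1025 -0.62    0.1   ] -0.0222
```

Emit:
{"fn": "arm_command", "kwargs": {"series": [0,-0.125,-0.671,-0.023,-0.006,0,-0.125,-0.671,-0.023,-0.006,0,-0.125,-0.671,-0.023,-0.006,0,-0.125,-0.671,-0.023,-0.006,0,-0.125,-0.671,-0.023,-0.006,0,-0.125,-0.671,-0.023,-0.006,0,-0.125,-0.671,-0.023,-0.006]}}

```text
time_s: 7.68
ee_pos: [0.4281, 0.0995, 0.1941]
eef_rot: [3.141, 0.0, -0.001]
contact_force: [0.4, 0.5, -0.7]
gripper_width: 0.997
grasp_force: 0.0
```

Emit:
{"fn": "arm_command", "kwargs": {"series": [0,-0.103,-0.62,0.1,-0.022,0,-0.103,-0.62,0.1,-0.022,0,-0.103,-0.62,0.1,-0.022,0,-0.103,-0.62,0.1,-0.022,0,-0.103,-0.62,0.1,-0.022,0,-0.103,-0.62,0.1,-0.022,0,-0.103,-0.62,0.1,-0.022,0,-0.103,-0.62,0.1,-0.022]}}

```text
time_s: 8.68
ee_pos: [0.388, 0.3471, 0.1547]
eef_rot: [3.141, -0.001, 0.066]
contact_force: [0.1, -0.9, 0.2]
gripper_width: 0.999
grasp_force: 0.0
```

Run:
```python
from h import *
n=now();print(n)
plan(n,(.389,.348,.0815,4.1))
i=get_image('top');cv2.imwrite('pics/t3.png',cv2.resize(i['pixels'][90:290,70:360,::-1],None,fx=2.7,fy=2.7))
for v in(140,165): 
    P=outline(i,(330,158),.026,v=v,opened=True);print('ovallid',*rect(P))
```

```text
(np.float64(0.38796197766638013), np.float64(0.34711181729403207), np.float64(0.15470540732963395), np.float64(3.7965335032010508))
(0.389, 0.348, 0.0815, 4.1) -> [ 0.0027 -0.002   0.183 ] -0.0017
ovallid [ 474.1 -169.1] [136.  135.6] 26.4
ovallid [ 473.7 -169.3] [135.  133.3] -89.6
```

View pics/t3.png

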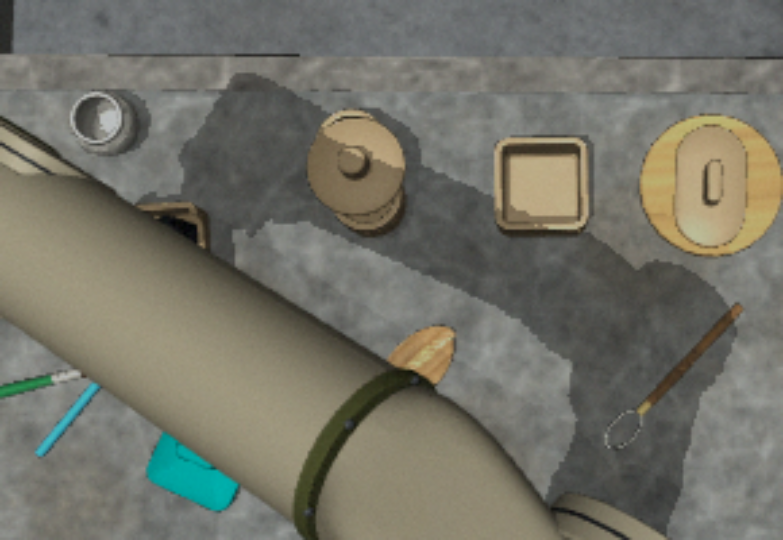

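Emit:
{"fn": "arm_command", "kwargs": {"series": [0,0.003,0,0.1,-0.002,0,0.003,0,0.18,-0.002,0,0.003,0,0.183,-0.002,0,0.003,0,0.183,-0.002,1,0.003,0,0.183,-0.002,1,0.003,0,0.183,-0.002,1,0.003,0,0.183,-0.002,1,0.003,0,0.183,-0.002,1,0.003,0,0.183,-0.002,1,0.003,0,0.183,-0.002]}}

```text
time_s: 9.98
ee_pos: [0.3882, 0.3486, 0.0815]
eef_rot: [3.141, -0.0, 0.075]
contact_force: [-0.8, -2.5, 4.8]
gripper_width: 0.147
grasp_force: 40.0
```

Emit:
{"fn": "arm_command", "kwargs": {"series": [1,0,0,-0.05,0,1,0,0,-0.12,0,1,0,0,-0.24,0,1,0,0,-0.26,0,1,0,0,-0.26,0]}}

```text
time_s: 10.6
ee_pos: [0.3881, 0.3488, 0.1858]
eef_rot: [-3.141, -0.001, 0.075]
contact_force: [0.4, -0.3, -2.1]
gripper_width: 0.15
grasp_force: 39.3
```

Run:
```python
from h import *
n=now();print(n)
plan(n,(.43,.17,.19,0.4))
plan((.43,.17,.19,0.4),(.4693,-.0047,.16,.4),(.4693,-.0047,.10,.4))
```

```text
(np.float64(0.3881296014341034), np.float64(0.3487797217341758), np.float64(0.18578099544499407), np.float64(4.3115363744578135))
(0.43, 0.17, 0.19, 0.4) -> [ 0.0708  0.4536 -0.0105] 0.0217
(0.4693, -0.0047, 0.16, 0.4) -> [0.0952 0.4374 0.075 ] -0.0
(0.4693, -0.0047, 0.1, 0.4) -> [0.0952 0.4374 0.225 ] -0.0
```

Emit:
{"fn": "arm_command", "kwargs": {"series": [1,0.03,0.15,-0.01,0.01,1,0.071,0.3,-0.01,0.022,1,0.071,0.454,-0.01,0.022,1,0.071,0.454,-0.01,0.022,1,0.071,0.454,-0.01,0.022,1,0.071,0.454,-0.01,0.022]}}

```text
time_s: 11.35
ee_pos: [0.4294, 0.171, 0.1888]
eef_rot: [-3.141, 0.001, 0.009]
contact_force: [0.5, 0.1, -1.5]
gripper_width: 0.147
grasp_force: 39.7
```

Emit:
{"fn": "arm_command", "kwargs": {"series": [1,0.047,0.15,0,0,1,0.094,0.3,0.04,0,1,0.094,0.437,0.075,0,1,0.094,0.437,0.15,0,1,0.094,0.437,0.225,0,1,0.094,0.437,0.225,0,1,0.094,0.437,0.225,0,1,0.094,0.437,0.225,0]}}

```text
time_s: 12.35
ee_pos: [0.4696, -0.0045, 0.1005]
eef_rot: [3.141, -0.002, 0.007]
contact_force: [0.3, -0.5, -2.0]
gripper_width: 0.15
grasp_force: 39.8
```

Run:
```python
from h import *
n=now();print(n)
plan(n,(.4687,-.0047,.073,.4))
```

```text
(np.float64(0.4696070658825489), np.float64(-0.004463900396501126), np.float64(0.10053537152860915), np.float64(0.3956253307919016))
(0.4687, -0.0047, 0.073, 0.4) -> [-0.0023  0.0006  0.0688] -0.0
```

Emit:
{"fn": "arm_command", "kwargs": {"series": [1,-0.002,0,0.02,0,1,-0.002,0,0.035,0,1,-0.002,0,0.05,0,1,-0.002,0,0.06,0,1,-0.002,0,0.068,0,1,-0.002,0,0.068,0,1,-0.002,0,0.068,0]}}

```text
time_s: 13.22
ee_pos: [0.4681, -0.0049, 0.0724]
eef_rot: [3.141, -0.0, 0.006]
contact_force: [-3.0, -0.6, 4.6]
gripper_width: 0.147
grasp_force: 40.8
```

Emit:
{"fn": "arm_command", "kwargs": {"series": [0.5,0,0,0,0,0.5,0,0,0,0,0.4,0,0,0,0,0.4,0,0,-0.1,0,0.4,0,0,-0.25,0,0.4,0,0,-0.3,0,0.4,0,0,-0.3,0]}}

```text
time_s: 14.1
ee_pos: [0.4688, -0.0049, 0.1935]
eef_rot: [3.141, -0.003, 0.006]
contact_force: [-0.3, -0.3, -0.4]
gripper_width: 0.602
grasp_force: 0.0
```

Run:
```python
from h import *
i=get_image('top');n=now();print(n)
for v in(130,140,150,165): print('oblid',*rect(outline(i,(404,191),.071,v=v,k=9)),'obox',*rect(outline(i,(130,188),.058,v=v,opened=False)))
cv2.imwrite('pics/t4.png',cv2.resize(i['pixels'][90:290,70:460,::-1],None,fx=2,fy=2))
plan(n,(.44,-.2,.19,0))
plan((.44,-.2,.19,0),(.383,-.344,.16,-4))
```

```text
(np.float64(0.46803276030618773), np.float64(-0.004953570043276316), np.float64(0.1920552174953446), np.float64(0.34646869224647403))
oblid [ 383.3 -343.8] [115.2  70.7] -4.7 obox [390.6 347.7] [115.5  65.5] 3.5
oblid [ 383.4 -344. ] [114.9  69.2] -4.3 obox [390.7 347.8] [115.   65.3] 3.6
oblid [ 383.3 -343.6] [114.   67.8] -4.6 obox [390.7 347.8] [114.8  64.8] 3.6
oblid [ 383.2 -342. ] [112.5  63.6] -4.9 obox [390.7 347.8] [114.   63.8] 3.6
(0.44, -0.2, 0.19, 0) -> [-0.073   0.4872  0.0051] 0.0019
(0.383, -0.344, 0.16, -4) -> [-0.1425  0.36    0.075 ] 0.0222
```

View pics/t4.png

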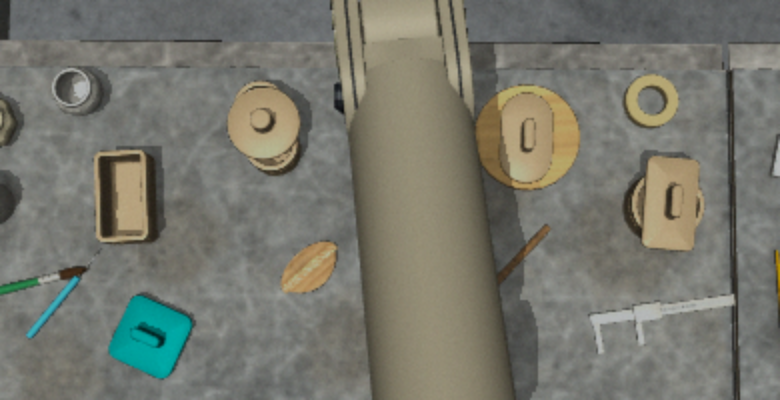

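Emit:
{"fn": "arm_command", "kwargs": {"series": [0,-0.073,0.487,0.005,0.002,0,-0.073,0.487,0.005,0.002,0,-0.073,0.487,0.005,0.002,0,-0.073,0.487,0.005,0.002,0,-0.073,0.487,0.005,0.002,0,-0.073,0.487,0.005,0.002]}}

```text
time_s: 14.9
ee_pos: [0.4402, -0.198, 0.1896]
eef_rot: [-3.141, 0.001, 0.002]
contact_force: [0.8, 0.6, -0.3]
gripper_width: 0.998
grasp_force: 0.0
```

Emit:
{"fn": "arm_command", "kwargs": {"series": [0,-0.142,0.36,0.075,0.025,0,-0.142,0.36,0.075,0.025,0,-0.142,0.36,0.075,0.025,0,-0.142,0.36,0.075,0.025,0,-0.142,0.36,0.075,0.025,0,-0.142,0.36,0.075,0.025]}}

```text
time_s: 15.65
ee_pos: [0.3843, -0.3423, 0.1605]
eef_rot: [3.141, -0.001, -0.076]
contact_force: [0.4, 0.1, 0.2]
gripper_width: 0.998
grasp_force: 0.0
```

Run:
```python
from h import *
n=now();print(n)
plan(n,(.3832,-.3433,.0815,-4.5))
```

```text
(np.float64(0.384270696407697), np.float64(-0.34229610705437424), np.float64(0.16045642921819092), np.float64(-4.3397947769137835))
(0.3832, -0.3433, 0.0815, -4.5) -> [-0.0025  0.0027  0.1974] 0.0009
```

Emit:
{"fn": "arm_command", "kwargs": {"series": [0,-0.002,0.003,0.1,0,0,-0.002,0.003,0.18,0,0,-0.002,0.003,0.197,0,0,-0.002,0.003,0.197,0,1,-0.002,0.003,0.197,0,1,-0.002,0.003,0.197,0,1,-0.002,0.003,0.197,0,1,-0.002,0.003,0.197,0,1,-0.002,0.003,0.197,0,1,-0.002,0.003,0.197,0]}}

```text
time_s: 16.9
ee_pos: [0.3824, -0.345, 0.0816]
eef_rot: [3.141, -0.0, -0.079]
contact_force: [-0.5, 0.6, 5.4]
gripper_width: 0.15
grasp_force: 39.7
```

Emit:
{"fn": "arm_command", "kwargs": {"series": [1,0,0,-0.05,0,1,0,0,-0.12,0,1,0,0,-0.24,0,1,0,0,-0.27,0,1,0,0,-0.27,0]}}

```text
time_s: 17.52
ee_pos: [0.3822, -0.3451, 0.1892]
eef_rot: [3.141, -0.0, -0.079]
contact_force: [0.4, 0.2, -2.2]
gripper_width: 0.151
grasp_force: 39.3
```

Run:
```python
from h import *
n=now();print(n)
plan(n,(.46,-.06,.19,0))
plan((.46,-.06,.19,0),(.41,.24,.19,3.6))
plan((.41,.24,.19,3.6),(.3907,.3478,.16,3.6),(.3907,.3478,.10,3.6))
```

```text
(np.float64(0.38219959916911245), np.float64(-0.3450736537046995), np.float64(0.1892255296360144), np.float64(-4.513533766899136))
(0.46, -0.06, 0.19, 0) -> [ 0.1378 -0.7258 -0.0019] -0.0251
(0.41, 0.24, 0.19, 3.6) -> [-0.125 -0.75  -0.   ] -0.02
(0.3907, 0.3478, 0.16, 3.6) -> [-0.0312 -0.272   0.075 ] -0.0
(0.3907, 0.3478, 0.1, 3.6) -> [-0.0312 -0.272   0.225 ] -0.0
```

Emit:
{"fn": "arm_command", "kwargs": {"series": [1,0.03,-0.13,0,-0.01,1,0.06,-0.28,0,-0.025,1,0.138,-0.726,-0.002,-0.025,1,0.138,-0.726,-0.002,-0.025,1,0.138,-0.726,-0.002,-0.025,1,0.138,-0.726,-0.002,-0.025,1,0.138,-0.726,-0.002,-0.025]}}

```text
time_s: 18.4
ee_pos: [0.4592, -0.0602, 0.1886]
eef_rot: [-3.141, 0.002, -0.0]
contact_force: [-0.0, 0.7, -2.1]
gripper_width: 0.151
grasp_force: 39.5
```

Emit:
{"fn": "arm_command", "kwargs": {"series": [1,-0.125,-0.75,0,-0.02,1,-0.125,-0.75,0,-0.02,1,-0.125,-0.75,0,-0.02,1,-0.125,-0.75,0,-0.02,1,-0.125,-0.75,0,-0.02,1,-0.125,-0.75,0,-0.02,1,-0.125,-0.75,0,-0.02]}}

```text
time_s: 19.27
ee_pos: [0.4105, 0.2386, 0.1893]
eef_rot: [3.141, 0.001, 0.061]
contact_force: [0.0, -1.4, -1.4]
gripper_width: 0.144
grasp_force: 39.8
```

Run:
```python
from h import *
n=now();print(n)
plan(n,(.39,.3485,.10,3.6))
```

```text
(np.float64(0.4104834295050667), np.float64(0.23855669785105477), np.float64(0.18925063104602566), np.float64(3.4846364197573916))
(0.39, 0.3485, 0.1, 3.6) -> [-0.0344 -0.2775  0.2231] -0.0006
```

Emit:
{"fn": "arm_command", "kwargs": {"series": [1,-0.034,-0.15,0,0,1,-0.034,-0.277,0,0,1,-0.034,-0.277,0.05,0,1,-0.034,-0.277,0.15,0,1,-0.034,-0.277,0.223,0,1,-0.034,-0.277,0.223,0,1,-0.034,-0.277,0.223,0]}}

```text
time_s: 20.15
ee_pos: [0.3906, 0.3492, 0.1017]
eef_rot: [3.141, -0.001, 0.061]
contact_force: [0.3, -0.1, -1.1]
gripper_width: 0.15
grasp_force: 40.1
```

Run:
```python
from h import *
n=now();print(n)
plan(n,(.39,.3485,.073,3.6))
i=get_image('top')
cv2.imwrite('pics/t5.png',cv2.resize(i['pixels'][100:260,350:450,::-1],None,fx=3,fy=3))
for v in(140,150,165):
    P=outline(i,(403,191),.058,v=v,opened=False); print(*rect(P),cv2.minEnclosingCircle((P*1000).astype(np.float32)))
```

```text
(np.float64(0.3906278730907619), np.float64(0.3492105672657113), np.float64(0.10173501367275475), np.float64(3.4910778482490947))
(0.39, 0.3485, 0.073, 3.6) -> [-0.0017  0.0017  0.0718] -0.0006
[ 384.5 -341.4] [90.1 89.6] 89.0 ((384.23193359375, -341.4244689941406), 45.82678985595703)
[ 384.3 -341.6] [89.7 89.1] 89.1 ((384.2725830078125, -341.56787109375), 45.67857360839844)
[ 384.1 -341.4] [89.2 87.9] 89.3 ((384.1766052246094, -341.39599609375), 45.29966735839844)
```

Emit:
{"fn": "arm_command", "kwargs": {"series": [1,-0.002,0.002,0.02,0,1,-0.002,0.002,0.035,0,1,-0.002,0.002,0.05,0,1,-0.002,0.002,0.06,0,1,-0.002,0.002,0.07,0,1,-0.002,0.002,0.071,0,1,-0.002,0.002,0.071,0]}}

```text
time_s: 21.08
ee_pos: [0.3888, 0.349, 0.0727]
eef_rot: [3.141, -0.0, 0.063]
contact_force: [-2.2, -2.7, 4.4]
gripper_width: 0.149
grasp_force: 40.9
```

Emit:
{"fn": "arm_command", "kwargs": {"series": [0.5,0,0,0,0,0.5,0,0,0,0,0.4,0,0,0,0,0.4,0,0,-0.1,0,0.4,0,0,-0.25,0,0.4,0,0,-0.3,0,0.4,0,0,-0.3,0]}}

```text
time_s: 21.95
ee_pos: [0.3895, 0.3497, 0.194]
eef_rot: [-3.14, -0.003, 0.063]
contact_force: [0.0, 0.1, 0.1]
gripper_width: 0.601
grasp_force: 0.0
```

Run:
```python
from h import *
from scipy.optimize import least_squares
i=get_image('top'); n=now();print(n)
i['pixels']=cv2.imread('pics/top0.png')[:,:,::-1]
for v in (140,165):
    P=outline(i,(202,153),.071,v=v,k=9)
    for th in(1e-3,.5e-3):
        r=least_squares(lambda p:np.hypot(*(P-p[:2]).T)-p[2],(.477,.163,.046),loss='cauchy',f_scale=th)
        e=abs(r.fun);print(v,r.x,(e<.0015).mean())
# knob: dark shadow ring -> bright disc at z=.102
x0,y0=186,138;a=cv2.resize(i['pixels'][y0:y0+30,x0:x0+34],None,fx=16,fy=16,interpolation=cv2.INTER_CUBIC);cv2.imwrite('pics/knob.png',a[:,:,::-1])
```

```text
(np.float64(0.3890224678798709), np.float64(0.34911824748849113), np.float64(0.19255988377308467), np.float64(3.580765037410336))
140 [0.48141605 0.16746051 0.04490307] 0.5960264900662252
140 [0.48139584 0.16743329 0.04478367] 0.5927152317880795
165 [0.48089167 0.16715428 0.04380073] 0.75177304964539
165 [0.48084023 0.16713316 0.04371029] 0.7411347517730497
```

View pics/knob.png

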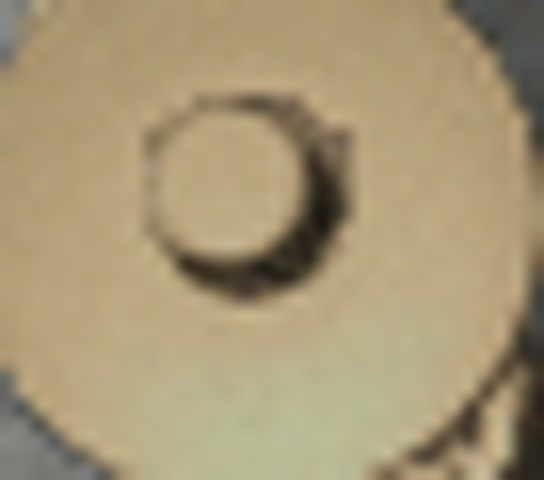

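Run:
```python
from h import *
i=get_image('top')
print(ray(i,[[200,148.75]],.102)); n=now()
plan(n,(.4810,.1672,.16,3.6),(.4810,.1672,.0815,3.6))
```

```text
[[0.48180442 0.16648712]]
(0.481, 0.1672, 0.16, 3.6) -> [0.202  0.4674 0.0794] -0.0001
(0.481, 0.1672, 0.0815, 3.6) -> [0.202  0.4674 0.2756] -0.0001
```

Emit:
{"fn": "arm_command", "kwargs": {"series": [0,0.202,0.467,0,0,0,0.202,0.467,0,0,0,0.202,0.467,0,0,0,0.202,0.467,0,0,0,0.202,0.467,0.08,0,0,0.202,0.467,0.08,0,0,0.202,0.467,0.08,0]}}

```text
time_s: 22.92
ee_pos: [0.4808, 0.1687, 0.1609]
eef_rot: [-3.141, 0.0, 0.064]
contact_force: [0.1, -0.2, 0.1]
gripper_width: 0.997
grasp_force: 0.0
```

Run:
```python
from h import *
n=now();print(n)
plan(n,(.4813,.1670,.0815,3.6))
```

```text
(np.float64(0.4808196805649593), np.float64(0.1687136338181618), np.float64(0.16085981602378951), np.float64(3.6840379356542874))
(0.4813, 0.167, 0.0815, 3.6) -> [0.0009 0.0044 0.1984] 0.0005
```

Emit:
{"fn": "arm_command", "kwargs": {"series": [0,0.001,0.004,0.1,0,0,0.001,0.004,0.18,0,0,0.001,0.004,0.198,0,0,0.001,0.004,0.198,0,1,0.001,0.004,0.198,0,1,0.001,0.004,0.198,0,1,0.001,0.004,0.198,0,1,0.001,0.004,0.198,0,1,0.001,0.004,0.198,0,1,0.001,0.004,0.198,0]}}

```text
time_s: 24.18
ee_pos: [0.4819, 0.1663, 0.0819]
eef_rot: [3.142, -0.001, 0.063]
contact_force: [-2.7, -0.6, 5.4]
gripper_width: 0.279
grasp_force: 39.2
```

Emit:
{"fn": "arm_command", "kwargs": {"series": [1,0,0,-0.05,0,1,0,0,-0.12,0,1,0,0,-0.24,0,1,0,0,-0.27,0,1,0,0,-0.27,0]}}

```text
time_s: 24.8
ee_pos: [0.482, 0.1662, 0.1902]
eef_rot: [3.141, -0.002, 0.063]
contact_force: [-0.2, 0.3, -1.5]
gripper_width: 0.284
grasp_force: 39.7
```

Run:
```python
from h import *
n=now();print(n)
plan(n,(.47,-.06,.19,0))
plan((.47,-.06,.19,0),(.3842,-.3427,.19,0),(.3842,-.3427,.1,0))
```

```text
(np.float64(0.48199873073941163), np.float64(0.16618173410885817), np.float64(0.19019221786611507), np.float64(3.5835013070096635))
(0.47, -0.06, 0.19, 0) -> [-6.530e-02  5.625e-01  5.000e-04] 0.0199
(0.3842, -0.3427, 0.19, 0) -> [-0.2145  0.7068 -0.    ] 0.0
(0.3842, -0.3427, 0.1, 0) -> [-0.2145  0.7068  0.225 ] 0.0
```

Emit:
{"fn": "arm_command", "kwargs": {"series": [1,-0.02,0.14,0,0.01,1,-0.04,0.28,0,0.02,1,-0.065,0.56,0,0.02,1,-0.065,0.56,0,0.02,1,-0.065,0.56,0,0.02,1,-0.065,0.56,0,0.02]}}

```text
time_s: 25.55
ee_pos: [0.4692, -0.0584, 0.1883]
eef_rot: [-3.141, 0.002, 0.0]
contact_force: [0.4, 1.3, -0.5]
gripper_width: 0.283
grasp_force: 39.9
```

Emit:
{"fn": "arm_command", "kwargs": {"series": [1,-0.213,0.707,0,0,1,-0.213,0.707,0,0,1,-0.213,0.707,0,0,1,-0.213,0.707,0,0,1,-0.213,0.707,0,0,1,-0.213,0.707,0.1,0,1,-0.213,0.707,0.19,0,1,-0.213,0.707,0.225,0,1,-0.213,0.707,0.225,0,1,-0.213,0.707,0.225,0]}}

```text
time_s: 26.8
ee_pos: [0.3855, -0.342, 0.1007]
eef_rot: [3.14, -0.002, 0.001]
contact_force: [-0.1, 0.4, -0.3]
gripper_width: 0.283
grasp_force: 40.0
```

Run:
```python
from h import *
n=now();print(n)
plan(n,(.3847,-.3427,.0735,0))
i=get_image('top')
for v in(140,150,165):
    P=outline(i,(202,155),.058,v=v,opened=False,r=30); print(*rect(P))
```

```text
(np.float64(0.3855171547740813), np.float64(-0.3420274829121054), np.float64(0.10067247933205717), np.float64(0.03317047530949687))
(0.3847, -0.3427, 0.0735, 0) -> [-0.002   0.0017  0.0679] 0.0002
[481.1 167. ] [116.7  67.5] 16.5
[481.1 167.3] [116.5  67.4] 17.4
[481.2 167.3] [116.   66.7] 16.9
```

Emit:
{"fn": "arm_command", "kwargs": {"series": [1,-0.002,0.002,0.02,0,1,-0.002,0.002,0.035,0,1,-0.002,0.002,0.05,0,1,-0.002,0.002,0.06,0,1,-0.002,0.002,0.068,0,1,-0.002,0.002,0.069,0,1,-0.002,0.002,0.069,0]}}

```text
time_s: 27.72
ee_pos: [0.3837, -0.3426, 0.0728]
eef_rot: [3.141, 0.0, -0.0]
contact_force: [-5.8, 5.1, 14.3]
gripper_width: 0.28
grasp_force: 41.7
```

Run:
```python
from h import *
i=get_image('top')
for v in(140,160):
    P=outline(i,(202,155),.058,v=v,opened=False,r=30)
    m=cv2.moments((P*1e4).astype(np.float32)); print('box',m['m10']/m['m00']/10,m['m01']/m['m00']/10,np.degrees(.5*np.arctan2(2*m['mu11'],m['mu20']-m['mu02'])))
# oval lid on bat: less saturated than the wood
x0,y0,r=332,158,30
a=cv2.resize(i['pixels'][y0-r:y0+r,x0-r:x0+r],None,fx=S,fy=S,interpolation=cv2.INTER_CUBIC)
h=cv2.cvtColor(a,cv2.COLOR_RGB2HSV);print(h[180,60:300:12,1],h[180,60:300:12,0])
```

```text
box 481.3051348390284 167.2482951733376 17.1669332600847
box 481.175668910261 167.28846443080076 17.067185067937057
[105 103 107 108 101  81  76  77  72  87  88  77  81  85  80  84  87 105
 124 121] [24 24 24 23 21 19 21 21 21 19 19 20 19 19 18 20 18 19 20 19]
```

Emit:
{"fn": "arm_command", "kwargs": {"series": [0.5,0,0,0,0,0.5,0,0,0,0,0.3,0,0,0,0,0.3,0,0,-0.1,0,0.3,0,0,-0.25,0,0.3,0,0,-0.3,0,0.3,0,0,-0.3,0]}}

```text
time_s: 28.65
ee_pos: [0.3844, -0.3432, 0.1932]
eef_rot: [3.139, -0.002, -0.0]
contact_force: [0.4, -0.7, -0.3]
gripper_width: 0.698
grasp_force: 0.0
```

Run:
```python
from h import *
i=get_image('top')
x0,y0,r=332,158,30
a=cv2.resize(i['pixels'][y0-r:y0+r,x0-r:x0+r],None,fx=S,fy=S,interpolation=cv2.INTER_CUBIC)
h=cv2.GaussianBlur(cv2.cvtColor(a,cv2.COLOR_RGB2HSV),(0,0),3)
for t in(94,100):
    m=((h[...,1]<t)&(h[...,1]>60)&(a[...,0]>120)).astype(np.uint8);m=cv2.morphologyEx(m,cv2.MORPH_CLOSE,np.ones((31,31)));m=cv2.morphologyEx(m,cv2.MORPH_OPEN,np.ones((61,61)))
    cs,_=cv2.findContours(m,0,2);c=max(cs,key=cv2.contourArea).reshape(-1,2);print(*rect(ray(i,(c+.5)/S-.5+[x0-r,y0-r],.027)))
n=now();print(n)
cv2.imwrite('pics/t6.png',cv2.resize(a,(500,500))[:,:,::-1])
plan(n,(.475,-.169,.16,-1))
```

```text
[ 476.3 -167.4] [130.7  64.8] -0.3
[ 476.  -167.4] [131.2  66.6] -0.3
(np.float64(0.3837871344993239), np.float64(-0.3427051490295243), np.float64(0.19163879190200028), np.float64(-0.007493320767613478))
(0.475, -0.169, 0.16, -1) -> [ 0.228  -0.4343  0.0791] 0.0055
```

View pics/t6.png

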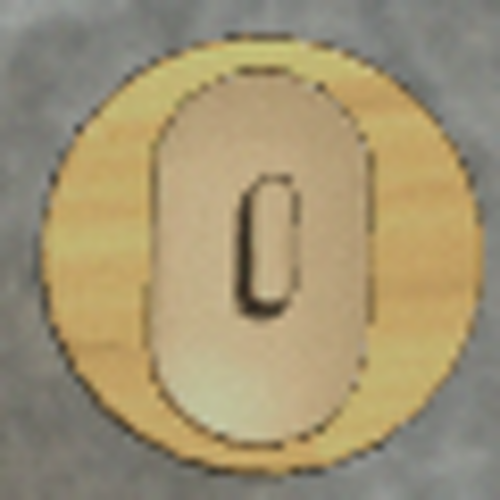

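Run:
```python
from h import *
i=get_image('top')
print(ray(i,[[332.9,158.1],[332.9,135.66],[332.9,180.5]],.027))
```

```text
[[ 0.47389661 -0.16780547]
 [ 0.53291259 -0.16801827]
 [ 0.41541751 -0.16759461]]
```

Emit:
{"fn": "arm_command", "kwargs": {"series": [0,0.228,-0.434,0,0.006,0,0.228,-0.434,0,0.006,0,0.228,-0.434,0,0.006,0,0.228,-0.434,0.07,0.006,0,0.228,-0.434,0.15,0.006,0,0.228,-0.434,0.25,0.006,0,0.228,-0.434,0.25,0.006]}}

```text
time_s: 29.62
ee_pos: [0.4722, -0.168, 0.0882]
eef_rot: [-3.138, 0.007, -0.019]
contact_force: [0.4, -0.5, 1.1]
gripper_width: 1.0
grasp_force: 0.0
```

Run:
```python
from h import *
n=now();print(n)
plan(n,(.474,-.169,.0375,-1))
```

```text
(np.float64(0.4721596847948727), np.float64(-0.16796822230599748), np.float64(0.08818305638670396), np.float64(-1.0602772026618261))
(0.474, -0.169, 0.0375, -1) -> [0.0046 0.0025 0.1267] -0.0003
```

Emit:
{"fn": "arm_command", "kwargs": {"series": [0,0,0,0,0,0,0,0,0,0]}}

```text
time_s: 29.88
ee_pos: [0.4758, -0.1693, 0.0931]
eef_rot: [3.141, -0.002, -0.019]
contact_force: [0.2, -0.2, 0.0]
gripper_width: 1.001
grasp_force: 0.0
```

Run:
```python
from h import *
n=now();print(n)
plan(n,(.474,-.168,.0375,-1))
```

```text
(np.float64(0.47580585843578627), np.float64(-0.16933332452153602), np.float64(0.09312696340011455), np.float64(-1.093498855338299))
(0.474, -0.168, 0.0375, -1) -> [-0.0046 -0.0032  0.1391] -0.0005
```

Emit:
{"fn": "arm_command", "kwargs": {"series": [0,-0.004,-0.003,0.07,0,0,-0.004,-0.003,0.12,0,0,-0.004,-0.003,0.137,0,0,-0.004,-0.003,0.137,0,1,-0.004,-0.003,0.137,0,1,-0.004,-0.003,0.137,0,1,-0.004,-0.003,0.137,0,1,-0.004,-0.003,0.137,0,1,-0.004,-0.003,0.137,0,1,-0.004,-0.003,0.137,0]}}

```text
time_s: 31.12
ee_pos: [0.4735, -0.1679, 0.0371]
eef_rot: [3.141, -0.0, -0.019]
contact_force: [-0.7, 0.4, 1.5]
gripper_width: 0.146
grasp_force: 43.6
```

Emit:
{"fn": "arm_command", "kwargs": {"series": [1,0,0,-0.06,0,1,0,0,-0.15,0,1,0,0,-0.28,0,1,0,0,-0.37,0,1,0,0,-0.37,0,1,0,0,-0.37,0]}}

```text
time_s: 31.88
ee_pos: [0.4728, -0.1677, 0.1839]
eef_rot: [-3.141, 0.001, -0.019]
contact_force: [-1.0, -0.1, -2.1]
gripper_width: 0.148
grasp_force: 43.1
```

Run:
```python
from h import *
n=now();print(n)
plan(n,(.481,.1672,.185,17.1))
```

```text
(np.float64(0.4727610841182781), np.float64(-0.16765152800718305), np.float64(0.18385921598259233), np.float64(-1.0839011507450116))
(0.481, 0.1672, 0.185, 17.1) -> [ 0.0048 -0.8374 -0.0029] -0.101
```

Emit:
{"fn": "arm_command", "kwargs": {"series": [1,0.004,-0.13,0,-0.02,1,0.004,-0.28,0,-0.05,1,0.004,-0.42,0,-0.08,1,0.004,-0.56,0,-0.101,1,0.004,-0.7,0,-0.101,1,0.004,-0.837,0,-0.101,1,0.004,-0.837,0,-0.101,1,0.004,-0.837,0,-0.101,1,0.004,-0.837,0,-0.101]}}

```text
time_s: 33.0
ee_pos: [0.4813, 0.1654, 0.1842]
eef_rot: [3.141, 0.001, 0.296]
contact_force: [1.3, -1.2, -1.2]
gripper_width: 0.151
grasp_force: 43.1
```

Emit:
{"fn": "arm_command", "kwargs": {"series": [1,0,0,0.08,0,1,0,0,0.16,0,1,0,0,0.21,0,1,0,0,0.21,0,1,0,0,0.21,0]}}

```text
time_s: 33.62
ee_pos: [0.4819, 0.1665, 0.1017]
eef_rot: [3.141, -0.001, 0.297]
contact_force: [0.6, -0.2, -0.9]
gripper_width: 0.151
grasp_force: 43.0
```

Run:
```python
from h import *
n=now();print(n)
plan(n,(.4807,.1672,.073,17.1))
```

```text
(np.float64(0.4819064648483156), np.float64(0.16653976071882728), np.float64(0.10172905132252863), np.float64(17.039757572533457))
(0.4807, 0.1672, 0.073, 17.1) -> [-0.0024 -0.0025  0.0718] -0.0003
```

Emit:
{"fn": "arm_command", "kwargs": {"series": [1,-0.002,-0.002,0.02,0,1,-0.002,-0.002,0.035,0,1,-0.002,-0.002,0.05,0,1,-0.002,-0.002,0.06,0,1,-0.002,-0.002,0.07,0,1,-0.002,-0.002,0.071,0,1,-0.002,-0.002,0.071,0]}}

```text
time_s: 34.5
ee_pos: [0.4803, 0.1675, 0.0725]
eef_rot: [3.142, 0.0, 0.298]
contact_force: [0.9, 0.0, -2.2]
gripper_width: 0.148
grasp_force: 43.1
```

Emit:
{"fn": "arm_command", "kwargs": {"series": [0.5,0,0,0,0,0.5,0,0,0,0,0.3,0,0,0,0,0.3,0,0,-0.1,0,0.3,0,0,-0.25,0,0.3,0,0,-0.35,0,0.3,0,0,-0.35,0]}}

```text
time_s: 35.38
ee_pos: [0.4819, 0.1682, 0.2156]
eef_rot: [3.141, -0.006, 0.298]
contact_force: [-0.0, -0.3, -0.3]
gripper_width: 0.699
grasp_force: 0.0
```

Emit:
{"fn": "arm_command", "kwargs": {"series": [0.3,0.25,0.8,-0.1,0,0.3,0.25,0.8,-0.1,0,0.3,0.25,0.8,-0.1,0,0.3,0.25,0.8,-0.1,0,0.3,0.25,0.8,-0.1,0,0.3,0.25,0.8,-0.1,0,0.3,0.25,0.8,-0.1,0,0.3,0.25,0.8,-0.1,0,0.3,0.25,0.8,-0.1,0,0.3,0.25,0.8,-0.1,0]}}

```text
time_s: 36.62
ee_pos: [0.6698, -0.1082, 0.2527]
eef_rot: [3.141, -0.0, 0.3]
contact_force: [-0.1, -0.6, 0.1]
gripper_width: 0.701
grasp_force: 0.0
```

Run:
```python
from h import *
i=get_image('top');j=get_image('side');print(now())
a=cv2.resize(i['pixels'][100:240,80:440],None,fx=2.2,fy=2.2,interpolation=cv2.INTER_CUBIC)
cv2.imwrite('pics/t7.png',a[:,:,::-1])
cv2.imwrite('pics/s7.png',cv2.resize(j['pixels'][140:330,210:460,::-1],None,fx=3,fy=3,interpolation=cv2.INTER_CUBIC))
```

```text
(np.float64(0.6698268632083387), np.float64(-0.10863041324683084), np.float64(0.2527504531938509), np.float64(17.12450402002989))
```

View pics/t7.png

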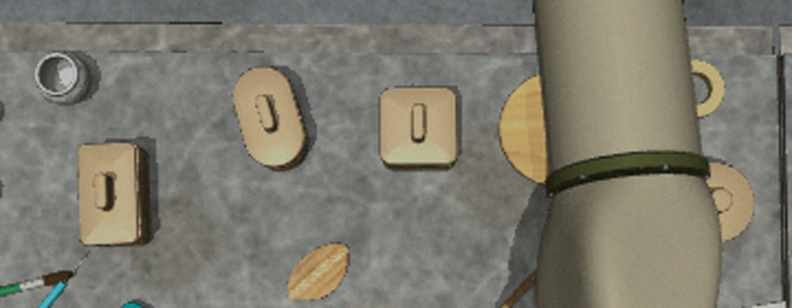

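View pics/s7.png

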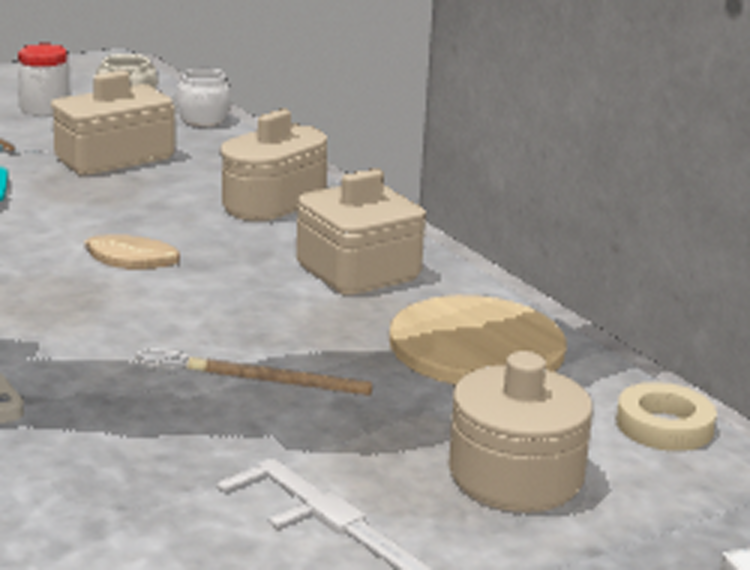

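All four lids sit flush and level on their own boxes in the side view (round at about 520,400, square at 360,215, oval at 275,150, oblong at 112,110). The arm is clear of everything, so I'm handing in.

```bash
python3 -c "
from station import job_done
print(job_done())"
```

```text
the job is handed in; nothing more can be done
None
```

All four lids are on their own boxes, looking level and fully seated in the last pictures, and the job was handed in at about 37 s; the station did not report a pass or fail.

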